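Fit the D-bored hub on the coil winder's flatted spindle

TASK

Fit the oblong hub on the coil winder: lift it out of the narrow parts box, stand it upright on the bare work board and let go of it, take it again across its narrow width, and put it right way up on the winder's upright spindle, turned so that the flat in its bore matches the flat on the shaft, until it sits fully down on the collar; feel your way and do not force it. Leave the other things on the board where they lie.

Things in the scene. Friction and masses are not known exactly. Their poses are not given: they have to be found in the camera images.
- work_board: The work board: thick fixed wooden board across the front of the bench, 228 mm (x) by 736 mm (y) by 45 mm thick; origin under its middle, on the bench top, so its upper face is 45 mm above the bench. Everything listed stands on it; its middle, between box and winder (x 0.46 to 0.54, y -0.07 to 0.02), is bare. A tall dark post stands beyond its left end (about x 0.48, y 0.48): keep the arm clear of it.
- hub_mid (a point): The hub, loose: plain aluminium oblong block, 38 mm (its x) by 52 mm (its y) by 40 mm tall (its z, up), 220 g or so, standing in the parts box at the start. This point is its centre, 20 mm above its underside, on the bore axis. All four sides are plain, vertical and good to grip, but for a pointer nose at the foot of the +x side (5 mm out, 8 wide, 6 tall).
- hub_bore (a point): Centre of the bore's lower mouth, in the hub's underside; axes as the hub's. The D-shaped bore runs right through along z: 29.6 mm across the round, its flat on the hub's +x side (the nose side), 6.8 mm from the axis.
- box_floor (a point): Parts box: narrow open wooden box, fixed, inside 54 mm (its x) by 140 mm (its y), walls 5 mm. This point: centre of the inner floor, 5 mm above the board. The hub stands upright on it, its axes along the box's within 0.06 rad, at most 10 mm off the middle along y and 3 mm along x.
- box_rim (a point): Centre of the box's mouth, 68 mm above the board, 23 mm above the hub's top. Inside, fingers have room only at the hub's two ends (across its 52 mm); beside its long sides there is none.
- winder_seat (a point): Coil winder: grey stand, fixed, base 96 (its x) by 108 (its y) by 14 mm, with an upright steel spindle amid two guard cheeks. This point: on the spindle axis at the top of its 34 mm collar, 24 mm above the board, where the hub's underside comes to rest (hub centre then 20 mm above it). Axes: the stand's, not the spindle's.
- shaft_tip (a point): Top of the D-shaft, 24 mm above the seat; diameter 28 mm, flat 6.0 mm from the axis, top 3 mm tapering to 85 percent. The flat faces the stand's +x only to within 0.9 rad either way; its true bearing is not in these axes: see it, or rest the hub lightly on the tip and turn it slowly until it drops (fits within about 0.1 rad). The spindle does not turn.
- cheek_tops (a point): Above the axis, level with the tops of the two cheeks (88 mm above the board): plates 24 mm long (x), 8 mm thick, at y = 36 to 44 mm and -44 to -36 mm of the stand. Between them the hub can turn, but its ends are too near them for fingers, so there it must be held across its 38 mm (fingers on its x sides). Seated, its top is 24 mm below this point.
- steel_block: Bystander, loose: flat steel bench block on a rubber pad, 67 x 67 x 20 mm; origin under its middle.
- round_pliers: Bystander, loose: small pliers lying flat, 126 x 67 x 12 mm; origin under its middle.
- tweezers: Bystander, loose: steel tweezers lying flat, 126 x 13 x 9 mm; origin under its middle.
- wax: Bystander, loose: block of carving wax, 37 x 53 x 24 mm; origin under its middle.
- dapping: Bystander, loose: dark steel cube with round hollows, 46 x 46 x 47 mm; origin under its middle.
- spool: Bystander, loose: small wooden thread spool standing on end, 24 mm across, 30 mm tall; origin under its middle.

How it is judged:
On the way:
1. the hub stands upright on the work board outside the box, let go of (height (world z) of hub_mid between 0.0625 and 0.0675 m and angle between hub_mid's own z axis and vertical below 0.1 rad and horizontal distance between hub_mid and box_floor above 0.05 m and contact force between the fingers and hub below 0.05 N), for 0.2 s.
At the end, for the whole second after the job is handed in: The hub is fully down on the collar: its centre 17 to 22.5 mm above the seat point, within 3 mm of the spindle axis, upright within 0.07 rad (which it can only be with the flats matched) (z of hub_mid in the frame of winder_seat between 0.017 and 0.0225 m and horizontal distance between hub_mid and winder_seat below 0.003 m and angle between hub_mid's own z axis and vertical below 0.07 rad); the robot touches nothing.
It fails at once if one of the bystanders is pushed more than 30 mm from its place (distance of any of steel_block, round_pliers, tweezers, wax, dapping, spool from where it was at the start of the episode above 0.03 m).
It fails at once if the hub is forced (pressed on the tip of the shaft with over 40 N) (contact force between hub and g_d_tip above 40 N).
It also fails if it takes over 72 s, if anything falls off the work surface, if the arm or the gripper's body presses on something with over 40 N, if the wrist force passes 120 N, or if a joint passes its speed limit or range.

ROBOT

A 7-joint arm with a two-finger parallel gripper is mounted at the origin on a cart in front of the work surface, level with it; the furniture and walls round the work are solid. World frame = base frame: x ahead of the robot, y to its left, z up, the work surface at z = 0. Lengths are in m, angles in rad, forces in N, time in s.
With the tool pointing down it reaches from about 0.425 to 0.875 m from the base axis. Payload 4.7 kg.
Tool frame: the origin (TCP) lies on the centre line of the jaws, within the pads' length; the fingertips stand 22 mm ahead of it and the grasp point (between the pads) lies 3 mm ahead of it (ctrl.tcp_to_tips is the z of the fingertips in the tool frame, in m); z points along the fingers, y is the direction in which the jaws open and shut (so a half turn about z gives the same grasp; the last joint's range is limited). The gripper opens to 87 mm and grips with 3 to 60 N. Pads are 19 mm wide; open, the fingers measure 117 mm over their backs; the gripper's body (75 mm by 190 mm) begins 51 mm behind the grasp point.
Start: joints at [1.132, 0.321, -0.07, 1.45, 0.023, 1.371, -0.057], TCP at [0.284, -0.585, 0.245] pointing down, gripper open.
Joint ranges: [-2.86, 2.86], [-0.3, 2.09], [-1.38, 1.24], [0.06, 2.45], [-1.56, 4.7], [0.09, 2.05], [-2.69, 2.69]. Speed limits (rad/s): [2.57, 2.57, 3.14, 3.14, 3.14, 3.14, 3.14].

INTERFACE

Orientations are given as a rotation vector (axis times angle).
In Python, from bench import ctrl, cams gives the robot as it stands.
- The arm moves only by the tool move_arm, never from a script. Its argument "deltas" is a list of rows, each an object with "linear": the shift along the tool's x, y, z as a fraction of full scale, a list of three; "turn": the turn, a rotation vector about the tool's x, y, z as a fraction of full scale, a list of three; "claw": the closure, from 0 (fully open) to 1 (shut). In form: [{"linear": [tx, ty, tz], "turn": [wx, wy, wz], "claw": claw}, ...]. A call has 1 to 20 rows; each row shifts and turns the commanded pose from where the row before left it, along the tool's axes as they then stand; what a row does not reach is not made up. Full scale, the value 1, is 0.03 m for a shift and 4 degrees for a turn. A row lasts 1/12 s, in which the tool goes at most 41.7 mm and 7.16 degrees, less where a joint would pass 70% of its speed; a pose out of reach is approached as far as the arm can. A call with a number of a shift or a turn outside -1 to 1 is refused whole. A call with a gripper value outside its range is refused whole. The fingers move at their own pace and stop on an object; "grip_force" is the grip in N (left out, the last holds). Time passes only in rows, so rows that do not move let the fingers close. It gives the time, the measured TCP pose, the force and the opening at its end, in the units of the state.
- ctrl.get_state(): the state, without advancing time (a new reading comes with each control period).
- cams.get_image(name): name is "side" or "top"; returns a dict with "image" (420x560x3 uint8, red, green, blue), "K" (3x3 intrinsics, pixels), "world_from_camera" (4x4, takes a point from camera to world coordinates). Camera axes: x right, y down, z forward; pixel columns grow to the right and rows downward; lengths in m; the calibration is good to about 2 mm. A picture is of the moment at which its call begins. There is no depth.
- ctrl.close_job(): hands the job in, once; it reports no verdict.
The state is a dict: "time": time; "joint_positions": joint angles; "qd": joint speeds; "joint_torque": joint torques, N m; "position": TCP position; "tool_rot": TCP orientation; "ft_force": force on the tool from outside, world axes, zero at the start; "torque": the same for the moment, N m; "grip_width": opening from 0.0 (shut) to 1.0 (fully open).
Only numpy, scipy, OpenCV 4.12 (cv2) and the standard library are available. Lean on these libraries where they do the work, as an engineer would, in place of code of your own. Each camera call takes 0.05 s, during which the arm holds its last target. There are 200 camera calls.

## Working session

There is one attempt and no reset: what is moved stays moved. The work goes in short steps, Python scripts to look and compute and a tool call to move; the robot and the scene stay as the last step left them, time stands still between calls to the robot, and variables do not carry over. Pictures are saved under pics/ and viewed, about 8 in all and at most 12, crops included, and the job is handed in when it is done.

Besides the shell and the picture viewer there is one more tool, called after "Call:" by a JSON object that holds its "method" and its "body". move_arm: Moves the arm, as the interface text tells. Shift numbers are shares of 0.03 m and turn numbers shares of 4 degrees, none past 1 either way. Its arguments: {"type":"object","properties":{"deltas":{"type":"array"},"grip_force":{"type":"number"}},"required":["deltas"]}

```bash
mkdir -p pics; cat > h.py <<'E'
import numpy as np, cv2
from bench import ctrl, cams
from scipy.spatial.transform import Rotation as R
def shot(n,f):
    d=cams.get_image(n); cv2.imwrite('pics/'+f,d['image'][:,:,::-1]); np.savez('pics/'+f[:-4],K=d['K'],T=d['world_from_camera'],im=d['image']); return d
def ray(d,u,v,z):
    T=np.array(d['T'] if 'T' in d else d['world_from_camera']);r=T[:3,:3]@np.linalg.inv(d['K'])@[u,v,1];o=T[:3,3];return o+r*(z-o[2])/r[2]
def proj(d,p):
    T=np.linalg.inv(d['T'] if 'T' in d else d['world_from_camera']);q=d['K']@(T[:3,:3]@np.array(p)+T[:3,3]);return q[:2]/q[2]
E
python3 - <<'E'
from h import *
s=ctrl.get_state();print(s, ctrl.tcp_to_tips, R.from_rotvec(s['tool_rot']).as_matrix().round(3))
for n in('top','side'):
    d=shot(n,n+'0.png');print(n,d['world_from_camera'].round(3),d['K'])
E
```

```text
{'time': 0.0, 'joint_positions': array([ 1.13210598,  0.32182635, -0.07010354,  1.45165013,  0.02257686,
        1.37081634, -0.05690562]), 'qd': array([-2.46305590e-04, -2.29931646e-03,  1.82781222e-04, -1.52550989e-03,
        9.44493811e-04, -9.28407279e-04,  6.04129855e-05]), 'joint_torque': array([-1.63025234e-04, -4.91294861e+01, -4.04138686e-01, -3.12529492e+01,
       -6.39822450e-02,  4.37844114e-02,  1.39444119e-04]), 'position': array([ 0.28411127, -0.58405419,  0.24347193]), 'tool_rot': array([-3.05961151e+00, -7.04824069e-01,  7.80364406e-04]), 'ft_force': array([ 0.83643082, -0.25832687, -0.08478232]), 'torque': array([ 0.00481206,  0.0320871 , -0.00829781]), 'grip_width': 0.9990573695817041} 0.022 [[ 0.899  0.438 -0.001]
 [ 0.438 -0.899  0.002]
 [-0.    -0.002 -1.   ]]
top [[ 9.000e-03 -9.910e-01  1.300e-01  3.740e-01]
 [-1.000e+00 -9.000e-03  1.000e-03  1.900e-02]
 [ 0.000e+00 -1.300e-01 -9.920e-01  1.051e+00]
 [ 0.000e+00  0.000e+00  0.000e+00  1.000e+00]] [[397.50060916   0.         284.05792582]
 [  0.         397.50060916 211.00422957]
 [  0.           0.           1.        ]]
side [[-0.463 -0.572  0.677 -0.406]
 [-0.886  0.286 -0.365  0.499]
 [ 0.015 -0.769 -0.639  0.975]
 [ 0.     0.     0.     1.   ]] [[455.74058655   0.         276.91856388]
 [  0.         455.74058655 211.24951422]
 [  0.           0.           1.        ]]
```

View pics/top0.png

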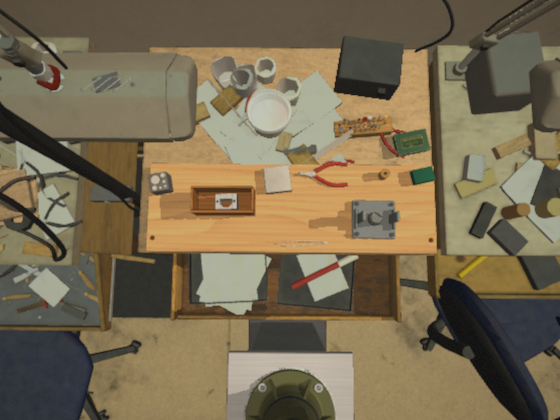

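View pics/side0.png

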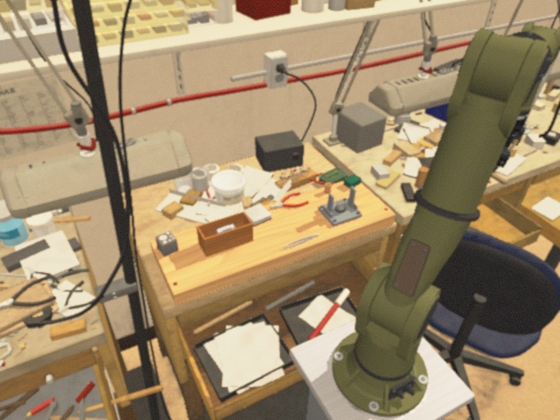

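The top view shows the box at about (223,200), hub inside it, and the winder at about (374,218). I'll enlarge both from the same picture.

```bash
python3 - <<'E'
from h import *
im=cv2.imread('pics/top0.png')
a=cv2.resize(im[180:220,185:261],None,fx=8,fy=8,interpolation=cv2.INTER_CUBIC)[:, :600]
b=cv2.resize(im[196:241,346:402],None,fx=8,fy=8,interpolation=cv2.INTER_CUBIC)
w=760
o=np.zeros((360+240,800,3),np.uint8)
a=cv2.resize(im[180:220,185:261],None,fx=6,fy=6,interpolation=cv2.INTER_CUBIC)
o[:240,:456]=a; o[240:600,:448]=b
s=cv2.imread('pics/side0.png'); c=cv2.resize(s[175:230,315:365],None,fx=6,fy=6,interpolation=cv2.INTER_CUBIC)
o[240:570,460:760]=c
cv2.imwrite('pics/c1.png',o)
E
```

```text
(no output)
```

View pics/c1.png

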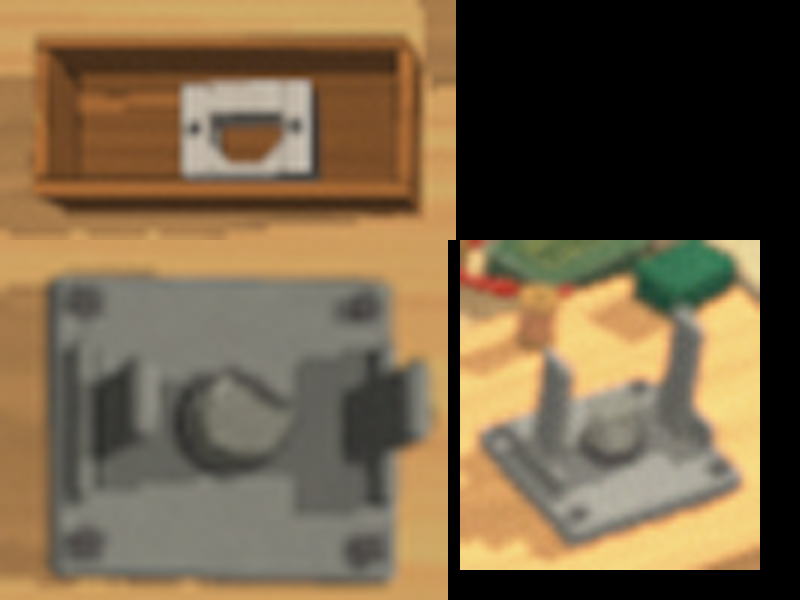

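The hub's bore flat is towards the image top (world +x). Hub top is at crop pixels 181–313 × 82–178. The shaft flat's edge runs from about (232,372) to (292,408), so it faces up and right, at a bearing near -0.5 rad. Now measuring.

```bash
python3 - <<'E'
from h import *
d=np.load('pics/top0.npz');im=d['im'];hsv=cv2.cvtColor(im,cv2.COLOR_RGB2HSV)
# hub
m=((hsv[...,1]<60)&(hsv[...,2]>150)).astype(np.uint8);mm=np.zeros_like(m);mm[180:220,195:255]=m[180:220,195:255]
c=max(cv2.findContours(mm,0,1)[0],key=cv2.contourArea);r=cv2.boxPoints(cv2.minAreaRect(c))
def rect(px,z,name):
    P=np.array([ray(d,u,v,z)[:2] for u,v in px]);e=[P[(i+1)%4]-P[i] for i in range(4)]
    print(name,'centre',P.mean(0).round(4),'sides',[round(np.linalg.norm(x)*1e3,1) for x in e],'ang',[round(np.arctan2(x[1],x[0]),3) for x in e])
print(r);rect(r,.090,'hub')
up=lambda L,s,o:[(x/s+o[0]-.5+.5/s,y/s+o[1]-.5+.5/s) for x,y in L]
rect(up([(181,82),(313,82),(313,178),(181,178)],6,(185,180)),.09,'hubhand')
rect(up([(36,39),(415,39),(417,203),(36,203)],6,(185,180)),.113,'boxrim 150x64')
rect(up([(52,35),(390,40),(392,340),(52,338)],8,(346,196)),.059,'base 108x96')
m=((hsv[...,1]<75)&(hsv[...,2]>40)).astype(np.uint8);mm=np.zeros_like(m);mm[192:244,346:398]=m[192:244,346:398]
c=max(cv2.findContours(mm,0,1)[0],key=cv2.contourArea);r=cv2.boxPoints(cv2.minAreaRect(c));rect(r,.059,'base auto')
for n,p in[('arc left',(192,180)),('flat a',(232,132)),('flat b',(292,168)),('bottom',(240,225))]:
    print(n,ray(d,*up([p],8,(346,196))[0],.093)[:2].round(4))
E
```

```text
[[215. 193.]
 [236. 193.]
 [236. 208.]
 [215. 208.]]
hub centre [0.5243 0.1631] sides [np.float64(51.5), np.float64(37.1), np.float64(51.2), np.float64(37.2)] ang [np.float64(-1.562), np.float64(-3.117), np.float64(1.58), np.float64(0.032)]
hubhand centre [0.5224 0.1624] sides [np.float64(54.0), np.float64(39.6), np.float64(53.7), np.float64(39.6)] ang [np.float64(-1.562), np.float64(-3.117), np.float64(1.58), np.float64(0.032)]
boxrim 150x64 centre [0.5225 0.1674] sides [np.float64(151.6), np.float64(66.1), np.float64(151.0), np.float64(66.1)] ang [np.float64(-1.562), np.float64(-3.111), np.float64(1.58), np.float64(0.04)]
base 108x96 centre [ 0.4856 -0.2045] sides [np.float64(106.7), np.float64(94.7), np.float64(106.0), np.float64(95.7)] ang [np.float64(-1.577), np.float64(3.121), np.float64(1.574), np.float64(-0.013)]
base auto centre [ 0.4846 -0.2076] sides [np.float64(113.6), np.float64(93.5), np.float64(112.3), np.float64(93.4)] ang [np.float64(-1.562), np.float64(3.114), np.float64(1.58), np.float64(-0.013)]
arc left [ 0.4839 -0.1879]
flat a [ 0.4987 -0.2004]
flat b [ 0.4878 -0.2183]
bottom [ 0.4703 -0.2022]
```

Call:
{"method": "move_arm", "body": {"deltas": [{"linear": [0, 0, 0], "turn": [0, 0, 0.93], "claw": 0}, {"linear": [0, 0, 0], "turn": [0, 0, 0.93], "claw": 0}, {"linear": [0, 0, 0], "turn": [0, 0, 0.93], "claw": 0}, {"linear": [0, 0, 0], "turn": [0, 0, 0.93], "claw": 0}, {"linear": [0, 0, 0], "turn": [0, 0, 0.93], "claw": 0}, {"linear": [0, 0, 0], "turn": [0, 0, 0.93], "claw": 0}, {"linear": [0, 0, 0], "turn": [0, 0, 0.93], "claw": 0}, {"linear": [0.31, -0.97, 0], "turn": [0, 0, 0], "claw": 0}, {"linear": [0.31, -0.97, 0], "turn": [0, 0, 0], "claw": 0}, {"linear": [0.31, -0.97, 0], "turn": [0, 0, 0], "claw": 0}, {"linear": [0.31, -0.97, 0], "turn": [0, 0, 0], "claw": 0}, {"linear": [0.31, -0.97, 0], "turn": [0, 0, 0], "claw": 0}, {"linear": [0.31, -0.97, 0], "turn": [0, 0, 0], "claw": 0}, {"linear": [0.31, -0.97, 0], "turn": [0, 0, 0], "claw": 0}, {"linear": [0.31, -0.97, 0], "turn": [0, 0, 0], "claw": 0}, {"linear": [0.31, -0.97, 0], "turn": [0, 0, 0], "claw": 0}, {"linear": [0.31, -0.97, 0], "turn": [0, 0, 0], "claw": 0}, {"linear": [0.31, -0.97, 0], "turn": [0, 0, 0], "claw": 0}, {"linear": [0.31, -0.97, 0], "turn": [0, 0, 0], "claw": 0}, {"linear": [0, 0, 0], "turn": [0, 0, 0], "claw": 0}], "grip_force": 30}}

```text
time: 1.77
position: [0.3987, -0.2289, 0.2445]
tool_rot: [-3.139, -0.012, -0.001]
ft_force: [-0.2, -0.4, 0.2]
grip_width: 1.0
```

Call:
{"method": "move_arm", "body": {"deltas": [{"linear": [0.296, -0.933, 0], "turn": [0, 0, 0], "claw": 0}, {"linear": [0.296, -0.933, 0], "turn": [0, 0, 0], "claw": 0}, {"linear": [0.296, -0.933, 0], "turn": [0, 0, 0], "claw": 0}, {"linear": [0.296, -0.933, 0], "turn": [0, 0, 0], "claw": 0}, {"linear": [0.296, -0.933, 0], "turn": [0, 0, 0], "claw": 0}, {"linear": [0.296, -0.933, 0], "turn": [0, 0, 0], "claw": 0}, {"linear": [0.296, -0.933, 0], "turn": [0, 0, 0], "claw": 0}, {"linear": [0.296, -0.933, 0], "turn": [0, 0, 0], "claw": 0}, {"linear": [0.296, -0.933, 0], "turn": [0, 0, 0], "claw": 0}, {"linear": [0.296, -0.933, 0], "turn": [0, 0, 0], "claw": 0}, {"linear": [0.296, -0.933, 0], "turn": [0, 0, 0], "claw": 0}, {"linear": [0.296, -0.933, 0], "turn": [0, 0, 0], "claw": 0}, {"linear": [0.296, -0.933, 0], "turn": [0, 0, 0], "claw": 0}, {"linear": [0.296, -0.933, 0], "turn": [0, 0, 0], "claw": 0}, {"linear": [0, 0, 0], "turn": [0, 0, 0], "claw": 0}, {"linear": [0, 0, 0], "turn": [0, 0, 0], "claw": 0}, {"linear": [0, 0, 0], "turn": [0, 0, 0], "claw": 0}]}}

```text
time: 3.18
position: [0.5213, 0.1553, 0.244]
tool_rot: [3.141, -0.003, -0.002]
ft_force: [-0.7, 0.0, 0.5]
grip_width: 0.999
```

```bash
python3 - <<'E'
from h import *
s=ctrl.get_state();print(s['position'],R.from_rotvec(s['tool_rot']).as_matrix().round(4),s['joint_positions'].round(2),s['ft_force'])
a=shot('side','s1.png')['image'][150:290,150:400,::-1]
b=shot('top','t1.png')['image'][150:260,130:300,::-1]
o=np.zeros((600,800,3),np.uint8);a=cv2.resize(a,None,fx=2,fy=2);b=cv2.resize(b,None,fx=2.8,fy=2.8);o[:280,:500]=a;o[285:285+b.shape[0],:b.shape[1]]=b
cv2.imwrite('pics/c2.png',o)
E
```

```text
[0.52130746 0.15527074 0.24397382] [[ 1.0e+00 -1.9e-03 -1.2e-03]
 [-1.9e-03 -1.0e+00 -9.0e-04]
 [-1.2e-03  9.0e-04 -1.0e+00]] [ 0.34  0.15 -0.74  1.69  0.11  1.34 -1.99] [-0.74650719  0.04536441  0.51142795]
```

View pics/c2.png

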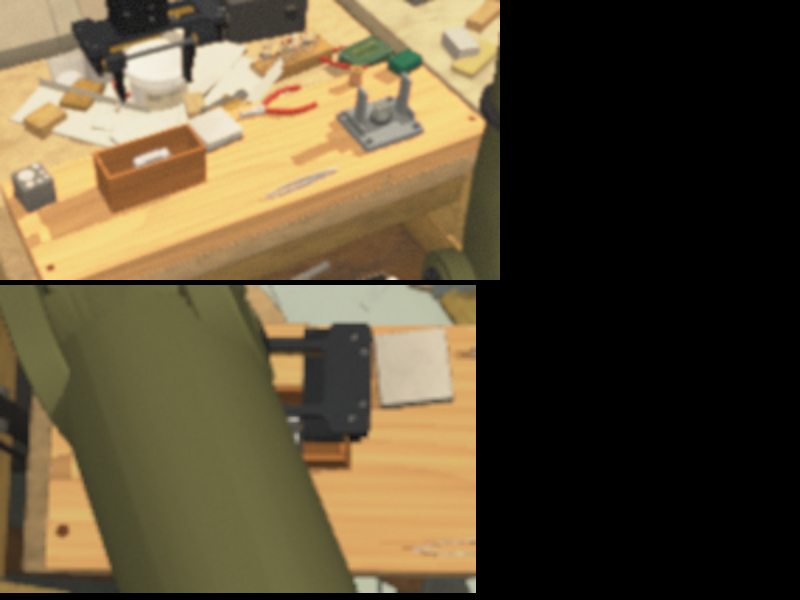

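The side view shows the gripper open above the box, with the bystanders untouched. The tips are at crop (120,95) and (190,90). From the top, the arm hides the hub. I'll correct y by 7 mm and descend.

Call:
{"method": "move_arm", "body": {"deltas": [{"linear": [0.05, -0.25, 0.5], "turn": [0, 0, 0], "claw": 0}, {"linear": [0, 0, 0.7], "turn": [0, 0, 0], "claw": 0}, {"linear": [0, 0, 0.7], "turn": [0, 0, 0], "claw": 0}, {"linear": [0, 0, 0.7], "turn": [0, 0, 0], "claw": 0}, {"linear": [0, 0, 0.4], "turn": [0, 0, 0], "claw": 0}, {"linear": [0, 0, 0.3], "turn": [0, 0, 0], "claw": 0}, {"linear": [0, 0, 0.3], "turn": [0, 0, 0], "claw": 0}, {"linear": [0, 0, 0.3], "turn": [0, 0, 0], "claw": 0}, {"linear": [0, 0, 0.3], "turn": [0, 0, 0], "claw": 0}, {"linear": [0, 0, 0], "turn": [0, 0, 0], "claw": 0}, {"linear": [0, 0, 0], "turn": [0, 0, 0], "claw": 0}]}}

```text
time: 4.2
position: [0.5229, 0.1636, 0.1183]
tool_rot: [3.142, -0.002, -0.001]
ft_force: [-0.7, -1.3, 0.5]
grip_width: 1.0
```

```bash
python3 - <<'E'
from h import *
a=shot('side','s2.png')['image'][180:270,180:280,::-1]
cv2.imwrite('pics/c3.png',cv2.resize(a,None,fx=6,fy=6,interpolation=cv2.INTER_CUBIC))
E
```

```text
(no output)
```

View pics/c3.png

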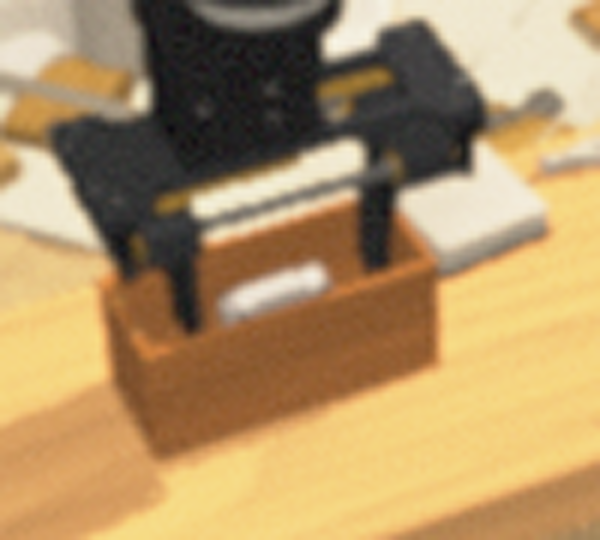

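The fingers are in the box at (185,330) and (375,265), with the hub between them. I'll go down 40 mm and close.

Call:
{"method": "move_arm", "body": {"deltas": [{"linear": [0, 0, 0.3], "turn": [0, 0, 0], "claw": 0}, {"linear": [0, 0, 0.3], "turn": [0, 0, 0], "claw": 0}, {"linear": [0, 0, 0.3], "turn": [0, 0, 0], "claw": 0}, {"linear": [0, 0, 0.25], "turn": [0, 0, 0], "claw": 0}, {"linear": [0, 0, 0.2], "turn": [0, 0, 0], "claw": 0}, {"linear": [0, 0, 0], "turn": [0, 0, 0], "claw": 0}, {"linear": [0, 0, 0], "turn": [0, 0, 0], "claw": 1}, {"linear": [0, 0, 0], "turn": [0, 0, 0], "claw": 1}, {"linear": [0, 0, 0], "turn": [0, 0, 0], "claw": 1}, {"linear": [0, 0, 0], "turn": [0, 0, 0], "claw": 1}, {"linear": [0, 0, 0], "turn": [0, 0, 0], "claw": 1}, {"linear": [0, 0, 0], "turn": [0, 0, 0], "claw": 1}, {"linear": [0, 0, 0], "turn": [0, 0, 0], "claw": 1}, {"linear": [0, 0, 0], "turn": [0, 0, 0], "claw": 1}]}}

```text
time: 5.42
position: [0.5231, 0.1634, 0.0783]
tool_rot: [3.141, -0.003, 0.0]
ft_force: [-1.1, 0.2, 1.6]
grip_width: 0.595
```

Call:
{"method": "move_arm", "body": {"deltas": [{"linear": [0, 0, -0.2], "turn": [0, 0, 0], "claw": 1}, {"linear": [0, 0, -0.4], "turn": [0, 0, 0], "claw": 1}, {"linear": [0, 0, -0.7], "turn": [0, 0, 0], "claw": 1}, {"linear": [0, 0, -0.7], "turn": [0, 0, 0], "claw": 1}, {"linear": [0, 0, -0.7], "turn": [0, 0, 0], "claw": 1}, {"linear": [0, 0, -0.6], "turn": [0, 0, 0], "claw": 1}, {"linear": [0, 0, 0], "turn": [0, 0, 0], "claw": 1}, {"linear": [-0.1, 0.4, 0], "turn": [0, 0, 0], "claw": 1}, {"linear": [-0.1, 0.7, 0], "turn": [0, 0, 0], "claw": 1}, {"linear": [-0.1, 0.8, 0], "turn": [0, 0, 0], "claw": 1}, {"linear": [-0.1, 0.8, 0], "turn": [0, 0, 0], "claw": 1}, {"linear": [-0.1, 0.8, 0], "turn": [0, 0, 0], "claw": 1}, {"linear": [-0.1, 0.8, 0], "turn": [0, 0, 0], "claw": 1}, {"linear": [-0.1, 0.8, 0], "turn": [0, 0, 0], "claw": 1}, {"linear": [-0.1, 0.7, 0], "turn": [0, 0, 0], "claw": 1}, {"linear": [0, 0.5, 0], "turn": [0, 0, 0], "claw": 1}, {"linear": [0, 0, 0], "turn": [0, 0, 0], "claw": 1}, {"linear": [0, 0, 0], "turn": [0, 0, 0], "claw": 1}, {"linear": [0, 0, 0], "turn": [0, 0, 0], "claw": 1}]}}

```text
time: 7.0
position: [0.4985, -0.0241, 0.1766]
tool_rot: [-3.141, 0.001, 0.001]
ft_force: [-1.0, 0.8, -2.6]
grip_width: 0.599
```

Call:
{"method": "move_arm", "body": {"deltas": [{"linear": [0, 0, 0.6], "turn": [0, 0, 0], "claw": 1}, {"linear": [0, 0, 0.7], "turn": [0, 0, 0], "claw": 1}, {"linear": [0, 0, 0.7], "turn": [0, 0, 0], "claw": 1}, {"linear": [0, 0, 0.6], "turn": [0, 0, 0], "claw": 1}, {"linear": [0, 0, 0.4], "turn": [0, 0, 0], "claw": 1}, {"linear": [0, 0, 0.2], "turn": [0, 0, 0], "claw": 1}, {"linear": [0, 0, 0.1], "turn": [0, 0, 0], "claw": 1}, {"linear": [0, 0, 0.05], "turn": [0, 0, 0], "claw": 1}, {"linear": [0, 0, 0], "turn": [0, 0, 0], "claw": 1}, {"linear": [0, 0, 0], "turn": [0, 0, 0], "claw": 1}]}}

```text
time: 7.83
position: [0.4995, -0.0253, 0.0774]
tool_rot: [3.141, -0.003, 0.003]
ft_force: [0.6, 0.1, -1.8]
grip_width: 0.596
```

Call:
{"method": "move_arm", "body": {"deltas": [{"linear": [0, 0, 0.06], "turn": [0, 0, 0], "claw": 1}, {"linear": [0, 0, 0.05], "turn": [0, 0, 0], "claw": 1}, {"linear": [0, 0, 0.02], "turn": [0, 0, 0], "claw": 1}, {"linear": [0, 0, 0], "turn": [0, 0, 0], "claw": 1}]}}

```text
time: 8.17
position: [0.499, -0.0255, 0.0732]
tool_rot: [3.141, -0.003, 0.001]
ft_force: [-0.9, 0.0, 2.6]
grip_width: 0.597
```

Call:
{"method": "move_arm", "body": {"deltas": [{"linear": [0, 0, 0], "turn": [0, 0, 0], "claw": 0}, {"linear": [0, 0, 0], "turn": [0, 0, 0], "claw": 0}, {"linear": [0, 0, 0], "turn": [0, 0, 0], "claw": 0}, {"linear": [0, 0, 0], "turn": [0, 0, 0], "claw": 0}, {"linear": [0, 0, 0], "turn": [0, 0, 0], "claw": 0}, {"linear": [0, 0, 0], "turn": [0, 0, 0], "claw": 0}, {"linear": [0, 0, -0.3], "turn": [0, 0, 0], "claw": 0}, {"linear": [0, 0, -0.6], "turn": [0, 0, 0], "claw": 0}, {"linear": [0, 0, -0.9], "turn": [0, 0, 0], "claw": 0}, {"linear": [0, 0, -0.9], "turn": [0, 0, 0], "claw": 0}, {"linear": [0, 0, -0.5], "turn": [0, 0, -1], "claw": 0}, {"linear": [0, 0, 0], "turn": [0, 0, -1], "claw": 0}, {"linear": [0, 0, 0], "turn": [0, 0, -1], "claw": 0}, {"linear": [0, 0, 0], "turn": [0, 0, -1], "claw": 0}, {"linear": [0, 0, 0], "turn": [0, 0, -1], "claw": 0}, {"linear": [0, 0, 0], "turn": [0, 0, -1], "claw": 0}, {"linear": [0, 0, 0], "turn": [0, 0, -1], "claw": 0}, {"linear": [0, 0, 0], "turn": [0, 0, -1], "claw": 0}, {"linear": [0, 0, 0], "turn": [0, 0, -1], "claw": 0}, {"linear": [0, 0, 0], "turn": [0, 0, -1], "claw": 0}]}}

```text
time: 9.83
position: [0.4988, -0.0252, 0.1693]
tool_rot: [2.951, 1.077, 0.001]
ft_force: [0.0, -0.3, 0.0]
grip_width: 1.0
```

Call:
{"method": "move_arm", "body": {"deltas": [{"linear": [0, 0, 0], "turn": [0, 0, -1], "claw": 0}, {"linear": [0, 0, 0], "turn": [0, 0, -1], "claw": 0}, {"linear": [0, 0, 0], "turn": [0, 0, -1], "claw": 0}, {"linear": [0, 0, 0], "turn": [0, 0, -1], "claw": 0}, {"linear": [0, 0, 0], "turn": [0, 0, -1], "claw": 0}, {"linear": [0, 0, 0], "turn": [0, 0, -1], "claw": 0}, {"linear": [0, 0, 0], "turn": [0, 0, -1], "claw": 0}, {"linear": [0, 0, 0], "turn": [0, 0, -1], "claw": 0}, {"linear": [0, 0, 0], "turn": [0, 0, -1], "claw": 0}, {"linear": [0, 0, 0], "turn": [0, 0, -1], "claw": 0}, {"linear": [0, 0, 0], "turn": [0, 0, -1], "claw": 0}, {"linear": [0, 0, 0], "turn": [0, 0, -1], "claw": 0}, {"linear": [0, 0, 0], "turn": [0, 0, -0.5], "claw": 0}, {"linear": [0, 0, 0], "turn": [0, 0, 0], "claw": 0}]}}

```text
time: 11.0
position: [0.4988, -0.0252, 0.1693]
tool_rot: [2.222, 2.22, 0.0]
ft_force: [-0.2, 0.5, 0.4]
grip_width: 0.999
```

```bash
python3 - <<'E'
from h import *
s=ctrl.get_state();print(s['position'],R.from_rotvec(s['tool_rot']).as_matrix().round(4),s['joint_positions'].round(2))
a=shot('side','s3.png');b=shot('top','t3.png')
print(proj(a,[.499,-.0255,.065]),proj(b,[.499,-.0255,.085]))
o=np.zeros((600,800,3),np.uint8)
o[:,:400]=cv2.resize(a['image'][160:280,240:320,::-1],(400,600),interpolation=cv2.INTER_CUBIC)
o[:400,400:]=cv2.resize(b['image'][170:250,260:340,::-1],(400,400),interpolation=cv2.INTER_CUBIC)
cv2.imwrite('pics/c4.png',o)
E
```

```text
[ 0.49882089 -0.02524975  0.16927701] [[ 6.e-04  1.e+00  6.e-04]
 [ 1.e+00 -6.e-04 -3.e-04]
 [-3.e-04  6.e-04 -1.e+00]] [ 0.67  0.1  -0.7   1.89  0.07  1.17 -0.06]
[287.35769425 221.94572461] [302.44979766 211.69279689]
```

View pics/c4.png

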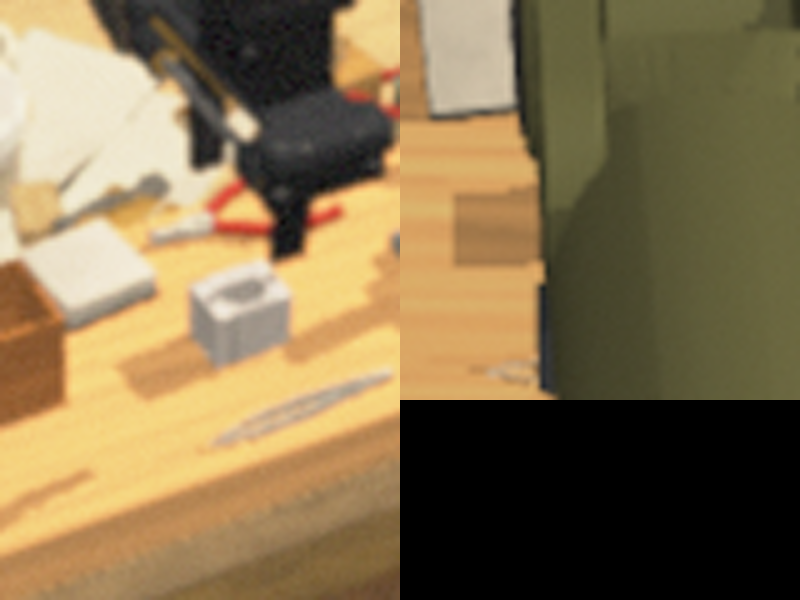

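Hub stands upright at (240,310) in the crop, released, clear of the tweezers. Descending with jaws along x.

Call:
{"method": "move_arm", "body": {"deltas": [{"linear": [0, 0, 0.4], "turn": [0, 0, 0], "claw": 0.2}, {"linear": [0, 0, 0.6], "turn": [0, 0, 0], "claw": 0.2}, {"linear": [0, 0, 0.6], "turn": [0, 0, 0], "claw": 0.2}, {"linear": [0, 0, 0.6], "turn": [0, 0, 0], "claw": 0.2}, {"linear": [0, 0, 0.4], "turn": [0, 0, 0], "claw": 0.2}, {"linear": [0, 0, 0.3], "turn": [0, 0, 0], "claw": 0.2}, {"linear": [0, 0, 0.19], "turn": [0, 0, 0], "claw": 0.2}, {"linear": [0, 0, 0], "turn": [0, 0, 0], "claw": 0.2}, {"linear": [0, 0, 0], "turn": [0, 0, 0], "claw": 0.2}]}}

```text
time: 11.85
position: [0.499, -0.0252, 0.0761]
tool_rot: [2.223, 2.22, 0.0]
ft_force: [1.2, -0.2, -0.4]
grip_width: 0.801
```

Call:
{"method": "move_arm", "body": {"deltas": [{"linear": [0, 0, 0], "turn": [0, 0, 0], "claw": 1}, {"linear": [0, 0, 0], "turn": [0, 0, 0], "claw": 1}, {"linear": [0, 0, 0], "turn": [0, 0, 0], "claw": 1}, {"linear": [0, 0, 0], "turn": [0, 0, 0], "claw": 1}, {"linear": [0, 0, 0], "turn": [0, 0, 0], "claw": 1}, {"linear": [0, 0, 0], "turn": [0, 0, 0], "claw": 1}, {"linear": [0, 0, 0], "turn": [0, 0, 0], "claw": 1}, {"linear": [0, 0, -0.2], "turn": [0, 0, 0], "claw": 1}, {"linear": [0, 0, -0.5], "turn": [0, 0, 0], "claw": 1}, {"linear": [0, 0, -0.8], "turn": [0, 0, 0], "claw": 1}, {"linear": [0, 0, -0.9], "turn": [0, 0, 0], "claw": 1}, {"linear": [0, 0, -0.8], "turn": [0, 0, 0], "claw": 1}, {"linear": [0, 0, -0.5], "turn": [0, 0, 0], "claw": 1}, {"linear": [0, 0, 0], "turn": [0, 0, 0], "claw": 1}, {"linear": [0, 0, 0], "turn": [0, 0, 0], "claw": 1}]}}

```text
time: 13.1
position: [0.4986, -0.0254, 0.1871]
tool_rot: [2.223, 2.219, -0.0]
ft_force: [-0.0, -0.1, -3.7]
grip_width: 0.436
```

```bash
python3 - <<'E'
from h import *
d=np.load('pics/top0.npz');s=np.load('pics/side0.npz')
# predicted shaft tip (top r 11.9, flat 5.1; r14 at z .090) and seat circle outlines drawn for check of centre/bearing
def draw(c,b,d,x0,y0,w,h,f):
    o=cv2.resize(d['im'][y0:y0+h,x0:x0+w,::-1],None,fx=f,fy=f,interpolation=cv2.INTER_CUBIC)
    def L(P,col):
        q=np.array([(proj(d,p)-[x0,y0]+.5)*f for p in P]);cv2.polylines(o,[q.round().astype(int)],True,col,1)
    for r,fl,z,col in((11.9,5.1,.093,(0,0,255)),(17,99,.069,(255,0,0))):
        a=np.linspace(-np.pi,np.pi,120);x=np.minimum(r*np.cos(a),fl);y=r*np.sin(a)
        L([(c[0]+1e-3*(X*np.cos(b)-Y*np.sin(b)),c[1]+1e-3*(X*np.sin(b)+Y*np.cos(b)),z) for X,Y in zip(x,y)],col)
    return o
o=np.zeros((600,800,3),np.uint8)
A=draw((.486,-.205),-.55,d,352,200,46,36,9);B=draw((.486,-.205),-.55,s,325,185,40,40,9)
o[:A.shape[0],:A.shape[1]]=A;o[:B.shape[0],430:430+B.shape[1]]=B
cv2.imwrite('pics/c5.png',o)
E
```

```text
(no output)
```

View pics/c5.png

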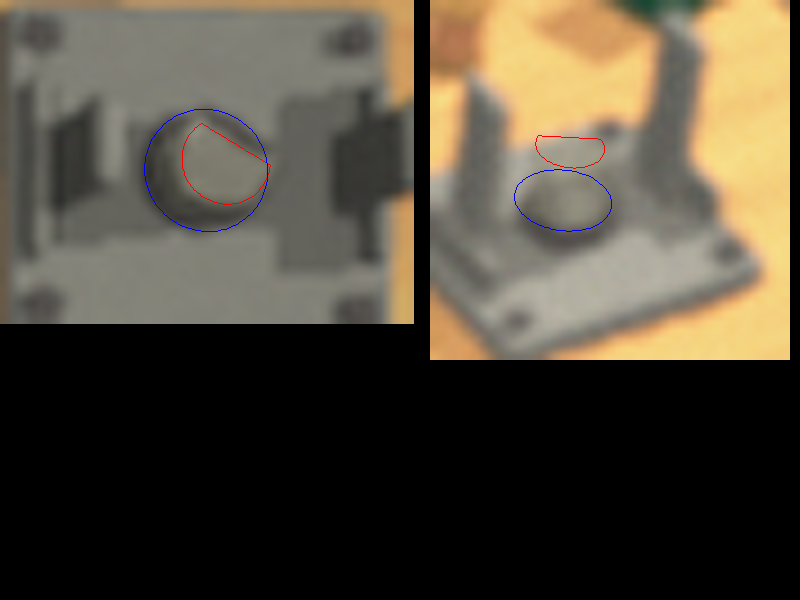

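The overlay (centre (0.486,-0.205), bearing -0.55) fits the collar and the tip's flat in the top view. In the side view both the collar and the standing hub read about 1.5 px low, so that looks like calibration offset. Moving over the spindle and turning the hub to match.

Call:
{"method": "move_arm", "body": {"deltas": [{"linear": [-0.5, -0.05, 0], "turn": [0, 0, 0], "claw": 1}, {"linear": [-0.8, -0.05, 0], "turn": [0, 0, 0], "claw": 1}, {"linear": [-0.8, -0.05, 0], "turn": [0, 0, 0], "claw": 1}, {"linear": [-0.8, -0.05, 0], "turn": [0, 0, 0], "claw": 1}, {"linear": [-0.8, -0.05, 0], "turn": [0, 0, 0], "claw": 1}, {"linear": [-0.8, -0.05, 0], "turn": [0, 0, 0], "claw": 1}, {"linear": [-0.8, -0.06, 0], "turn": [0, 0, 0], "claw": 1}, {"linear": [-0.69, -0.06, 0], "turn": [0, 0, 0], "claw": 1}, {"linear": [0, 0, 0], "turn": [0, 0, 0.98], "claw": 1}, {"linear": [0, 0, 0], "turn": [0, 0, 0.98], "claw": 1}, {"linear": [0, 0, 0], "turn": [0, 0, 0.98], "claw": 1}, {"linear": [0, 0, 0], "turn": [0, 0, 0.98], "claw": 1}, {"linear": [0, 0, 0], "turn": [0, 0, 0.98], "claw": 1}, {"linear": [0, 0, 0], "turn": [0, 0, 0.98], "claw": 1}, {"linear": [0, 0, 0], "turn": [0, 0, 0.98], "claw": 1}, {"linear": [0, 0, 0], "turn": [0, 0, 0.98], "claw": 1}, {"linear": [0, 0, 0], "turn": [0, 0, 0], "claw": 1}, {"linear": [0, 0, 0], "turn": [0, 0, 0], "claw": 1}]}}

```text
time: 14.6
position: [0.4848, -0.2045, 0.1851]
tool_rot: [-2.736, -1.538, 0.003]
ft_force: [0.7, -0.0, -2.5]
grip_width: 0.432
```

```bash
python3 - <<'E'
from h import *
s=ctrl.get_state();M=R.from_rotvec(s['tool_rot']).as_matrix();print(s['position'],'yaw',np.arctan2(M[1,0],M[0,0])-np.pi/2,M[:,2],s['ft_force'])
b=shot('side','s5.png')['image'][150:250,290:400,::-1]
cv2.imwrite('pics/c6.png',cv2.resize(b,None,fx=6,fy=6,interpolation=cv2.INTER_CUBIC))
E
```

```text
[ 0.48477979 -0.20451048  0.18514308] yaw -0.5469216135925123 [-0.0028906   0.0015307  -0.99999465] [ 0.69269229 -0.0110706  -2.5459838 ]
```

View pics/c6.png

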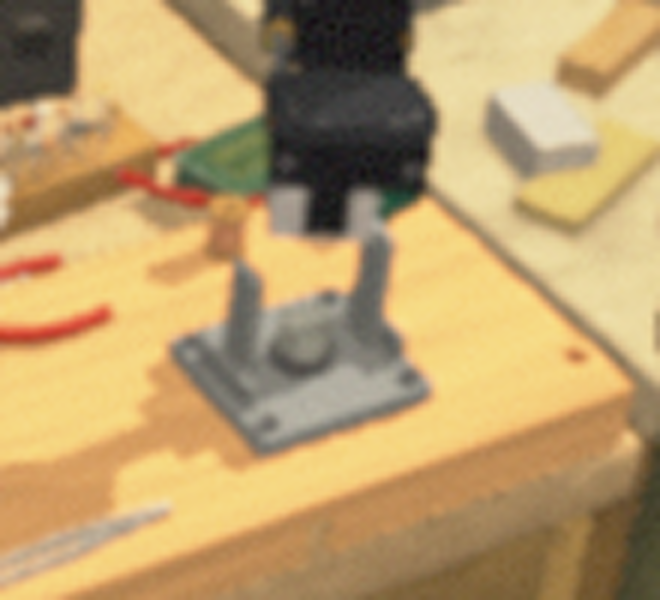

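The hub is held above and between the cheeks, whose tops are at (243,270) and (375,235) in the crop. Descending to just above the tip.

Call:
{"method": "move_arm", "body": {"deltas": [{"linear": [0, 0, 0.4], "turn": [0, 0, 0], "claw": 1}, {"linear": [0, 0, 0.4], "turn": [0, 0, 0], "claw": 1}, {"linear": [0, 0, 0.4], "turn": [0, 0, 0], "claw": 1}, {"linear": [0, 0, 0.3], "turn": [0, 0, 0], "claw": 1}, {"linear": [0, 0, 0.2], "turn": [0, 0, 0], "claw": 1}, {"linear": [0, 0, 0.1], "turn": [0, 0, 0], "claw": 1}, {"linear": [0, 0, 0.1], "turn": [0, 0, 0], "claw": 1}, {"linear": [0, 0, 0], "turn": [0, 0, 0], "claw": 1}, {"linear": [0, 0, 0], "turn": [0, 0, 0], "claw": 1}]}}

```text
time: 15.4
position: [0.4861, -0.2051, 0.1302]
tool_rot: [2.74, 1.536, 0.001]
ft_force: [0.5, 0.3, -2.3]
grip_width: 0.434
```

Call:
{"method": "move_arm", "body": {"deltas": [{"linear": [0, 0, 0.05], "turn": [0, 0, 0], "claw": 1}, {"linear": [0, 0, 0.05], "turn": [0, 0, 0], "claw": 1}, {"linear": [0, 0, 0.05], "turn": [0, 0, 0], "claw": 1}, {"linear": [0, 0, 0.05], "turn": [0, 0, 0], "claw": 1}, {"linear": [0, 0, 0.05], "turn": [0, 0, 0], "claw": 1}, {"linear": [0, 0, 0], "turn": [0, 0, 0], "claw": 1}]}}

```text
time: 15.9
position: [0.4861, -0.2051, 0.1236]
tool_rot: [2.74, 1.536, -0.0]
ft_force: [-3.5, 0.4, 4.7]
grip_width: 0.436
```

Call:
{"method": "move_arm", "body": {"deltas": [{"linear": [0, 0, 0.03], "turn": [0, 0, 0], "claw": 1}, {"linear": [0, 0, 0], "turn": [0, 0, 0], "claw": 1}]}}

```text
time: 16.07
position: [0.4862, -0.2052, 0.1233]
tool_rot: [2.739, 1.535, -0.0]
ft_force: [-3.2, 1.4, 8.8]
grip_width: 0.433
```

```bash
python3 - <<'E'
from h import *
s=ctrl.get_state();print(s['position'],s['ft_force'],s['torque'])
E
```

```text
[ 0.48616412 -0.20515943  0.12334597] [-3.22258955  1.42056193  8.76948295] [0.30189987 0.85035454 0.00869302]
```

Call:
{"method": "move_arm", "body": {"deltas": [{"linear": [0, 0, -0.03], "turn": [0, 0, 0], "claw": 1}, {"linear": [-0.03, -0.045, 0], "turn": [0, 0, 0], "claw": 1}, {"linear": [-0.02, -0.04, 0], "turn": [0, 0, 0], "claw": 1}, {"linear": [0, 0, 0.03], "turn": [0, 0, 0], "claw": 1}, {"linear": [0, 0, 0.03], "turn": [0, 0, 0], "claw": 1}, {"linear": [0, 0, 0], "turn": [0, 0, 0], "claw": 1}]}}

```text
time: 16.57
position: [0.4851, -0.2052, 0.1236]
tool_rot: [2.737, 1.535, 0.005]
ft_force: [-0.7, 3.0, 14.9]
grip_width: 0.431
```

```bash
python3 - <<'E'
from h import *
s=ctrl.get_state();print(s['position'],s['ft_force'],s['torque'])
E
```

```text
[ 0.4850931  -0.20517549  0.12362684] [-0.67781248  3.01310756 14.90582914] [ 0.39172229  0.1232417  -0.00850377]
```

Call:
{"method": "move_arm", "body": {"deltas": [{"linear": [0, 0, -0.08], "turn": [0, 0, 0], "claw": 1}, {"linear": [0, 0, -0.05], "turn": [0, 0, 0], "claw": 1}, {"linear": [0, 0, 0], "turn": [0, 0, 0], "claw": 1}, {"linear": [0, 0, 0], "turn": [0, 0, 0], "claw": 1}]}}

```text
time: 16.9
position: [0.4821, -0.205, 0.1242]
tool_rot: [-2.74, -1.535, 0.002]
ft_force: [-1.6, 0.5, 3.0]
grip_width: 0.436
```

```bash
python3 - <<'E'
from h import *
s=ctrl.get_state();print(s['position'],s['ft_force'],s['torque'],s['tool_rot'])
a=shot('side','s6.png')
o=cv2.resize(a['image'][175:225,320:365,::-1],None,fx=12,fy=12,interpolation=cv2.INTER_CUBIC)
c=s['position']; M=R.from_rotvec(s['tool_rot']).as_matrix()
# hub frame: x = tool y, y = tool x ; draw hub wireframe at TCP-centred pose
hx,hy=M[:,1],M[:,0]
for z in(-.031,.009):
    q=np.array([(proj(a,c+hx*x+hy*y+[0,0,z])-[320,175]+.5)*12 for x,y in((.019,.026),(.019,-.026),(-.019,-.026),(-.019,.026))]).astype(int);cv2.polylines(o,[q],True,(0,0,255),1)
for z in(.069,):
    t=np.linspace(0,2*np.pi,60);q=np.array([(proj(a,[.486+.017*np.cos(u),-.205+.017*np.sin(u),z])-[320,175]+.5)*12 for u in t]).astype(int);cv2.polylines(o,[q],True,(255,0,0),1)
cv2.imwrite('pics/c7.png',o)
E
```

```text
[ 0.48211699 -0.20496175  0.12421534] [-1.55492005  0.52776882  3.03641194] [ 0.06193598  0.27285937 -0.01820494] [-2.73975925e+00 -1.53535643e+00  1.94906896e-03]
```

View pics/c7.png

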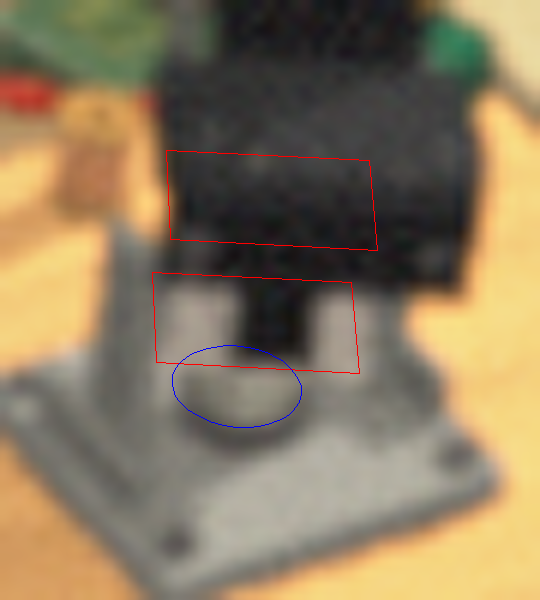

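Call:
{"method": "move_arm", "body": {"deltas": [{"linear": [0, 0, -0.1], "turn": [0, 0, 0], "claw": 1}, {"linear": [-0.033, 0.106, 0], "turn": [0, 0, 0], "claw": 1}, {"linear": [0, 0, 0], "turn": [0, 0, 0], "claw": 1}, {"linear": [0, 0, 0], "turn": [0, 0, 0], "claw": 1}]}}

```text
time: 17.28
position: [0.4849, -0.2076, 0.1271]
tool_rot: [-2.74, -1.535, 0.0]
ft_force: [-0.5, -0.1, -3.1]
grip_width: 0.433
```

```bash
cat > st.py <<'E'
from h import *
s=ctrl.get_state();M=R.from_rotvec(s['tool_rot']).as_matrix();F=s['ft_force'];t=s['torque'];Fz=F[2]+2.4
print(round(s['time'],2),s['position'].round(4),'F',F.round(1),'tau',t.round(3),'yaw',round(np.arctan2(M[1,0],M[0,0])-np.pi/2,3),'r',((-.22*F[0]-t[1])/Fz).round(3),((t[0]-.22*F[1])/Fz).round(3))
E
python3 st.py
```

```text
17.28 [ 0.4849 -0.2076  0.1271] F [-0.5 -0.1 -3.1] tau [-0.025 -0.049 -0.02 ] yaw -0.549 r -0.231 -0.009
```

Call:
{"method": "move_arm", "body": {"deltas": [{"linear": [0, 0, 0.05], "turn": [0, 0, 0], "claw": 1}, {"linear": [0, 0, 0.05], "turn": [0, 0, 0], "claw": 1}, {"linear": [0, 0, 0.05], "turn": [0, 0, 0], "claw": 1}, {"linear": [0, 0, 0.03], "turn": [0, 0, 0], "claw": 1}, {"linear": [0, 0, 0], "turn": [0, 0, 0], "claw": 1}]}}

```text
time: 17.7
position: [0.4856, -0.2077, 0.1222]
tool_rot: [2.739, 1.536, 0.001]
ft_force: [2.0, -0.4, -1.5]
grip_width: 0.436
```

```bash
python3 st.py
```

```text
17.7 [ 0.4856 -0.2077  0.1222] F [ 2.  -0.4 -1.5] tau [-0.215 -0.402  0.009] yaw -0.549 r -0.033 -0.135
```

It is below the tip's top with little force, so the mouth has entered. A sideways push remains towards +x. Easing 1 mm that way and going on down.

Call:
{"method": "move_arm", "body": {"deltas": [{"linear": [0.017, 0.028, 0], "turn": [0, 0, 0], "claw": 1}, {"linear": [0, 0, 0.04], "turn": [0, 0, 0], "claw": 1}, {"linear": [0, 0, 0.04], "turn": [0, 0, 0], "claw": 1}, {"linear": [0, 0, 0], "turn": [0, 0, 0], "claw": 1}]}}

```text
time: 18.03
position: [0.4864, -0.2075, 0.1196]
tool_rot: [2.74, 1.536, 0.001]
ft_force: [1.9, -0.5, -2.5]
grip_width: 0.436
```

```bash
python3 st.py
```

```text
18.03 [ 0.4864 -0.2075  0.1196] F [ 1.9 -0.5 -2.5] tau [-0.174 -0.524 -0.005] yaw -0.549 r -1.127 0.687
```

Call:
{"method": "move_arm", "body": {"deltas": [{"linear": [0.015, 0.025, 0], "turn": [0, 0, 0], "claw": 1}, {"linear": [0, 0, 0.05], "turn": [0, 0, 0], "claw": 1}, {"linear": [0, 0, 0.05], "turn": [0, 0, 0], "claw": 1}, {"linear": [0, 0, 0.05], "turn": [0, 0, 0], "claw": 1}, {"linear": [0, 0, 0], "turn": [0, 0, 0], "claw": 1}]}}

```text
time: 18.45
position: [0.4867, -0.2074, 0.1148]
tool_rot: [-2.74, -1.536, 0.001]
ft_force: [0.5, -0.4, -3.0]
grip_width: 0.435
```

```bash
python3 st.py
```

```text
18.45 [ 0.4867 -0.2074  0.1148] F [ 0.5 -0.4 -3. ] tau [-0.129 -0.254 -0.033] yaw -0.549 r -0.27 0.063
```

Sliding freely, so continuing to the collar, which should come at a TCP of about 0.100.

Call:
{"method": "move_arm", "body": {"deltas": [{"linear": [0, 0, 0.06], "turn": [0, 0, 0], "claw": 1}, {"linear": [0, 0, 0.06], "turn": [0, 0, 0], "claw": 1}, {"linear": [0, 0, 0.06], "turn": [0, 0, 0], "claw": 1}, {"linear": [0, 0, 0.06], "turn": [0, 0, 0], "claw": 1}, {"linear": [0, 0, 0.06], "turn": [0, 0, 0], "claw": 1}, {"linear": [0, 0, 0.05], "turn": [0, 0, 0], "claw": 1}, {"linear": [0, 0, 0], "turn": [0, 0, 0], "claw": 1}]}}

```text
time: 19.03
position: [0.4867, -0.2074, 0.1044]
tool_rot: [-2.74, -1.536, 0.0]
ft_force: [0.4, -0.3, -2.3]
grip_width: 0.435
```

```bash
python3 st.py
```

```text
19.03 [ 0.4867 -0.2074  0.1044] F [ 0.4 -0.3 -2.3] tau [-0.087 -0.114 -0.036] yaw -0.549 r 0.27 -0.172
```

Call:
{"method": "move_arm", "body": {"deltas": [{"linear": [0, 0, 0.04], "turn": [0, 0, 0], "claw": 1}, {"linear": [0, 0, 0.04], "turn": [0, 0, 0], "claw": 1}, {"linear": [0, 0, 0.04], "turn": [0, 0, 0], "claw": 1}, {"linear": [0, 0, 0.02], "turn": [0, 0, 0], "claw": 1}, {"linear": [0, 0, 0], "turn": [0, 0, 0], "claw": 1}, {"linear": [0, 0, 0], "turn": [0, 0, 0], "claw": 1}]}}

```text
time: 19.53
position: [0.4868, -0.2075, 0.1005]
tool_rot: [-2.74, -1.536, 0.0]
ft_force: [0.1, 0.7, -2.5]
grip_width: 0.433
```

```bash
python3 st.py
```

```text
19.53 [ 0.4868 -0.2075  0.1005] F [ 0.1  0.7 -2.5] tau [-0.074 -0.032 -0.002] yaw -0.549 r -0.014 1.753
```

Call:
{"method": "move_arm", "body": {"deltas": [{"linear": [0, 0, 0.03], "turn": [0, 0, 0], "claw": 1}, {"linear": [0, 0, 0.02], "turn": [0, 0, 0], "claw": 1}, {"linear": [0, 0, 0], "turn": [0, 0, 0], "claw": 1}, {"linear": [0, 0, 0], "turn": [0, 0, 0], "claw": 1}]}}

```text
time: 19.87
position: [0.487, -0.2074, 0.1002]
tool_rot: [2.74, 1.536, -0.001]
ft_force: [-2.7, 1.3, 5.8]
grip_width: 0.431
```

It is resting on the collar: TCP 0.1002 against 0.100 expected, about 8 N. Releasing and rising.

Call:
{"method": "move_arm", "body": {"deltas": [{"linear": [0, 0, 0], "turn": [0, 0, 0], "claw": 0.25}, {"linear": [0, 0, 0], "turn": [0, 0, 0], "claw": 0.25}, {"linear": [0, 0, 0], "turn": [0, 0, 0], "claw": 0.25}, {"linear": [0, 0, 0], "turn": [0, 0, 0], "claw": 0.25}, {"linear": [0, 0, 0], "turn": [0, 0, 0], "claw": 0.25}, {"linear": [0, 0, -0.2], "turn": [0, 0, 0], "claw": 0.25}, {"linear": [0, 0, -0.4], "turn": [0, 0, 0], "claw": 0.25}, {"linear": [0, 0, -0.8], "turn": [0, 0, 0], "claw": 0.25}, {"linear": [0, 0, -0.9], "turn": [0, 0, 0], "claw": 0.25}, {"linear": [0, 0, -0.9], "turn": [0, 0, 0], "claw": 0.25}, {"linear": [0, 0, -0.9], "turn": [0, 0, 0], "claw": 0.25}, {"linear": [0, 0, -0.5], "turn": [0, 0, 0], "claw": 0.25}, {"linear": [0, 0, 0], "turn": [0, 0, 0], "claw": 0.25}, {"linear": [0, 0, 0], "turn": [0, 0, 0], "claw": 0.25}]}}

```text
time: 21.03
position: [0.4875, -0.2076, 0.2387]
tool_rot: [2.738, 1.535, 0.002]
ft_force: [0.3, 0.5, -1.1]
grip_width: 0.751
```

```bash
python3 st.py; python3 - <<'E'
from h import *
a=shot('side','s9.png')
o=cv2.resize(a['image'][155:225,310:380,::-1],None,fx=8,fy=8,interpolation=cv2.INTER_CUBIC)
y=.549;hx=np.array([np.cos(y),-np.sin(y),0]);hy=np.array([np.sin(y),np.cos(y),0])
q=np.array([(proj(a,np.array([.487,-.2074,.109])+hx*x+hy*w)-[310,155]+.5)*8 for x,w in((.019,.026),(.019,-.026),(-.019,-.026),(-.019,.026))]).astype(int);cv2.polylines(o,[q],True,(0,0,255),1)
cv2.imwrite('pics/c9.png',o)
E
```

```text
21.03 [ 0.4875 -0.2076  0.2387] F [ 0.3  0.5 -1.1] tau [-0.027  0.    -0.02 ] yaw -0.549 r -0.043 -0.101
```

View pics/c9.png

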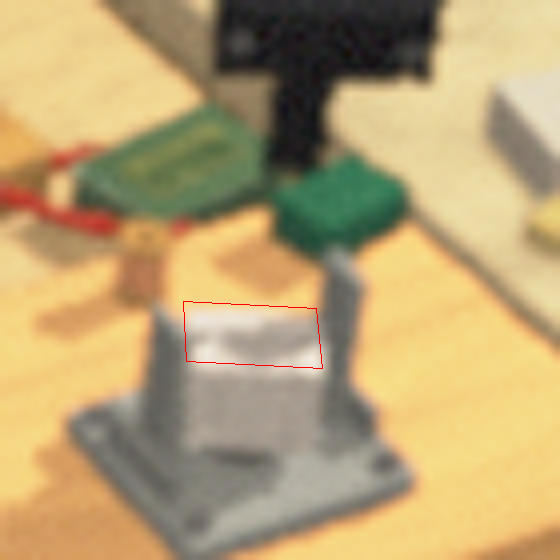

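The hub sits level between the cheeks. Its top face, at about (185–322, 305–370) in the crop, is on the predicted seated outline to about 1 px. The gripper is clear and the bystanders in view haven't moved. Handing in.

```bash
python3 -c "
from bench import ctrl
print(ctrl.close_job())"
```

```text
the job is handed in; nothing more can be done
None
```

The hub is on the winder spindle, down on the collar with the flats matched, and I handed the job in at about 21 s. I lifted it from the box by its ends, stood it on the bare board and let go. Then I took it again across its 38 mm, turned it -0.55 rad and lowered it onto the shaft.

**Seating:** the last contact came with the tool at z 0.1002 (0.100 expected), at about 8 N. After release, the side picture shows the hub level and within about 1 px (roughly 3 mm) of the seated outline. The gripper was clear above it.

**What disagreed:**
- **Spindle position:** my first estimate from the camera was about 2.5 mm off in y. The hub rested on the shaft tip on the first tries, at about 17 N or less, well under the 40 N limit. I corrected by feel until it slid freely.
- **Side camera:** some side-view outlines were 1–2 px off, so I relied on touch rather than on them.
- **Bystanders:** I checked them by eye only where the pictures showed them. I saw none of them moved, but I did not measure their positions at the end.

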